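Sweep the empty tube carriers into the return tray

ROBOT

A 6-joint arm with a two-finger parallel gripper is mounted at the origin on the work surface. World frame = base frame: x ahead of the robot, y to its left, z up, the work surface at z = 0. Lengths are in mm, angles in rad, forces in N, time in s.
With the tool pointing down it reaches from about 275 to 750 mm from the base axis. Payload 10.2 kg.
Tool frame: the origin (TCP) lies midway between the tips of the shut fingers; the grasp point (between the pads) lies 19 mm behind it (arm.hold_point_z is the distance from the TCP to the grasp point, in mm); z points along the fingers, y is the line along which they close (so a half turn about z gives the same grasp; the last joint's range is limited). The gripper opens to 88 mm and grips with 3 to 60 N. Pads are 18 mm wide; open, the fingers measure 123 mm over their backs; the gripper's body (75 mm by 187 mm) begins 45 mm behind the grasp point.
Start: joints at [1.04, 0.313, 1.498, -0, 1.331, -0.223], TCP at [159.068, 500.328, 211.52] pointing down, gripper open.
Joint ranges: [-2.94, 2.94], [-0.97, 2.17], [0.19, 2.56], [-1.23, 4.37], [0.02, 3.11], [-2.88, 2.88]. Speed limits (rad/s): [2.39, 2.39, 3.01, 3.14, 3.14, 3.14].

INTERFACE

Orientations are given as a 3x3 rotation matrix whose columns are the frame's x, y, z axes.
In Python, from bench import monitor, imaging, arm gives the robot as it stands.
- The arm moves only by the tool drive_tool, never from a script. Its argument "moves" is a list of rows, each a list of 7 numbers: the turn, a rotation vector about the tool's x, y, z in degrees, then the shift along the tool's x, y, z in cm, then the finger opening in cm, from 0 to 8.81. In form: [[ax, ay, az, dx, dy, dz, claw], ...]. A call has 1 to 12 rows; each row is the pose to reach, as a shift and turn from the pose commanded when the call began, along the tool's axes at that moment; what a row does not reach only later rows make up. A row lasts 1/12 s, in which the tool goes at most 41.7 mm and 7.16 degrees, less where a joint would pass 70% of its speed; a pose out of reach is approached as far as the arm can. A call with a gripper value outside its range is refused whole. The fingers move at their own pace and stop on an object; "grip_force" is the grip in N (left out, the last holds). Time passes only in rows, so rows that repeat a pose let the fingers close. It gives the time, the measured TCP pose, the force, the opening and the grip force at its end, in the units of the state.
- monitor.sense(): the state, without advancing time (a new reading comes with each control period).
- imaging.capture(name): name is "side" or "top" or "wrist"; returns a dict with "frame" (480x640x3 uint8, red, green, blue), "z_map" (480x640 float32, mm along the optical axis (not along the pixel's ray), 0 where there is no reading), "camera_matrix" (3x3 intrinsics, pixels), "world_from_camera" (4x4, takes a point from camera to world coordinates). Camera axes: x right, y up, looking along -z (the intrinsics and any distortion apply to the point x, -y, -z); pixel columns grow to the right and rows downward; lengths in mm; the calibration is good to about 2 mm. A picture is of the moment at which its call begins.
- arm.job_done(): hands the job in; it is judged then, once.
The state is a dict: "t": time; "q": joint angles; "qd": joint speeds; "joint_torque": joint torques, N m; "tool_pos": TCP position; "eef_rot": TCP orientation; "contact_force": force on the tool from outside, world axes, zero at the start; "torque": the same for the moment, N m; "gripper_width": finger opening in mm; "grasp_force": force on a finger pad.
Only numpy, scipy, OpenCV 4.12 (cv2) and the standard library are available. Lean on these libraries where they do the work, as an engineer would, in place of code of your own. Each camera call takes 0.05 s, during which the arm holds its last target. There are 200 camera calls.

TASK

Sweep the three empty tube carriers along the sorting deck and off its open end into the blue return tray, pushing them with the fingers without picking any of them up. Leave the carrier that holds a red-capped tube standing where it is, put nothing in the red tray, and do not disturb the tube rack or the jar.

Things in the scene. Friction and masses are not known exactly. Their poses are not given: they have to be found in the camera images.
- deck: Fixed white sorting deck, 260 (x) by 280 mm (y), flat top 50 mm above the bench. Rims 5 mm thick and 12 mm high run along its long sides (x = -130, +130 mm); both ends (y = -140, +140 mm) are open. Origin: on the bench under its centre. Yaw varies by 0.2 rad. The four carriers stand on it, each in its own lane along y; lanes are at least 50 mm apart in x.
- blue_tray: Blue return tray, fixed, open on top, 260 (x) by 120 mm (y), 40 mm high (rim 10 mm below the deck top), walls and floor 4 mm. It stands 3 mm off one open end of the deck, sometimes the +y end, sometimes the -y end, its axes parallel to the deck's. Origin: centre of its underside.
- red_tray: The red reject tray, the same shape as the blue one, fixed at the other open end of the deck; it must stay empty. Origin: centre of its underside.
- carrier_a: A round black tube carrier with EMPTY socket: an upright squat disc 34 mm in diameter and 24 mm tall, with a grey band and a grey ring round the dark socket on top; about 40 g, it slides on the deck. Origin: centre of its underside.
- carrier_b: A round black tube carrier with EMPTY socket: an upright squat disc 34 mm in diameter and 24 mm tall, with a grey band and a grey ring round the dark socket on top; about 40 g, it slides on the deck. Origin: centre of its underside.
- carrier_c: A round black tube carrier with EMPTY socket: an upright squat disc 34 mm in diameter and 24 mm tall, with a grey band and a grey ring round the dark socket on top; about 40 g, it slides on the deck. Origin: centre of its underside.
- loaded_carrier: The same kind of carrier, but with a short white tube with a red cap (16 mm wide) standing in it; 55 mm tall in all, about 60 g, loose on the deck among the others. To be left alone. Origin: centre of its underside.
- tube_rack: A white test tube rack, 60 by 144 mm, with coloured capped tubes, 90 mm tall in all, loose on the bench beyond the deck. To be left alone. Origin: centre of its underside.
- jar: An amber jar with a white lid, 68 mm in diameter, 85 mm tall, loose on the bench beyond the deck. To be left alone. Origin: centre of its underside.
There are look-alikes about, which are no part of the job. Leave any orange look-alike of the carrier_c alone.

How it is judged (in metres and radians):
At the end, for the whole second after the job is handed in: All three empty carriers lie at rest inside the blue tray (origin within its walls and less than 42 mm above its underside, in any attitude); the loaded carrier stands upright at rest within 15 mm of where it started; tube rack and jar are within 20 mm of where they started (x of carrier_a in the frame of blue_tray between -0.125 and 0.125 m and y of carrier_a in the frame of blue_tray between -0.056 and 0.056 m and z of each of carrier_a, carrier_b, carrier_c in the frame of blue_tray below 0.042 m and linear speed of each of carrier_a, carrier_b, carrier_c, loaded_carrier below 0.02 m/s and x of carrier_b in the frame of blue_tray between -0.125 and 0.125 m and y of carrier_b in the frame of blue_tray between -0.056 and 0.056 m and x of carrier_c in the frame of blue_tray between -0.125 and 0.125 m and y of carrier_c in the frame of blue_tray between -0.056 and 0.056 m and distance of loaded_carrier from where it was at the start of the episode below 0.015 m and angle between loaded_carrier's own z axis and vertical below 0.2 rad and distance of each of tube_rack, jar from where it was at the start of the episode below 0.02 m); the robot touches nothing.
It fails at once if an empty carrier is lifted: its underside rises more than 20 mm above the deck top (z of any of carrier_a, carrier_b, carrier_c in the frame of deck above 0.07 m).
It fails at once if the carrier that holds a tube is moved more than 15 mm or tipped (distance of loaded_carrier from where it was at the start of the episode above 0.015 m or angle between loaded_carrier's own z axis and vertical above 0.4 rad).
It fails at once if the tube rack or the jar is moved more than 20 mm (distance of any of tube_rack, jar from where it was at the start of the episode above 0.02 m).
It also fails if it takes over 64 s, if anything falls off the work surface, if the arm or the gripper's body presses on something with over 40 N, if the wrist force passes 120 N, or if a joint passes its speed limit or range.

## Working session

There is one attempt and no reset: what is moved stays moved. The work goes in short steps, Python scripts to look and compute and a tool call to move; the robot and the scene stay as the last step left them, time stands still between calls to the robot, and variables do not carry over. Pictures are saved under pics/ and viewed, at most 10 in all, crops included, and the job is handed in when it is done.

Besides the shell and the picture viewer there is one more tool, called after "Call:" as a command line: name --pt "numbers of a row" for each row, then --argument value for the rest. drive_tool: Moves the arm, as the interface text tells. Its arguments: {"type":"object","properties":{"moves":{"type":"array"},"grip_force":{"type":"number"}},"required":["moves"]}

```bash
mkdir -p pics
python3 - <<'E'
from bench import monitor, imaging, arm
import cv2,numpy as np,pickle
s=monitor.sense();print(s['t'],s['tool_pos'],np.round(s['eef_rot'],3),s['gripper_width'])
for n in("top","side"):
    c=imaging.capture(n);cv2.imwrite(f"pics/{n}0.png",c["frame"][:,:,::-1]);pickle.dump(c,open(f"{n}0.pkl","wb"))
    print(np.round(c["camera_matrix"],1),np.round(c["world_from_camera"],3), [k for k in c])
E
```

```text
0.0 [158.92725996 500.0865257  210.97159835] [[-0.953  0.303 -0.001]
 [ 0.303  0.953 -0.001]
 [ 0.    -0.001 -1.   ]] 88.03280547073021
[[471.5   0.  312.2]
 [  0.  471.5 236.7]
 [  0.    0.    1. ]] [[ 2.50000e-02  9.99000e-01 -2.60000e-02  5.23359e+02]
 [-9.99000e-01  2.40000e-02 -4.20000e-02  3.75500e+00]
 [-4.10000e-02  2.70000e-02  9.99000e-01  8.32411e+02]
 [ 0.00000e+00  0.00000e+00  0.00000e+00  1.00000e+00]] ['frame', 'z_map', 'camera_matrix', 'world_from_camera']
[[442.    0.  318.3]
 [  0.  442.  243. ]
 [  0.    0.    1. ]] [[-8.84000e-01  2.52000e-01 -3.94000e-01  2.49009e+02]
 [-4.68000e-01 -4.62000e-01  7.53000e-01  5.89596e+02]
 [ 8.00000e-03  8.50000e-01  5.26000e-01  4.81508e+02]
 [ 0.00000e+00  0.00000e+00  0.00000e+00  1.00000e+00]] ['frame', 'z_map', 'camera_matrix', 'world_from_camera']
```

View pics/top0.png

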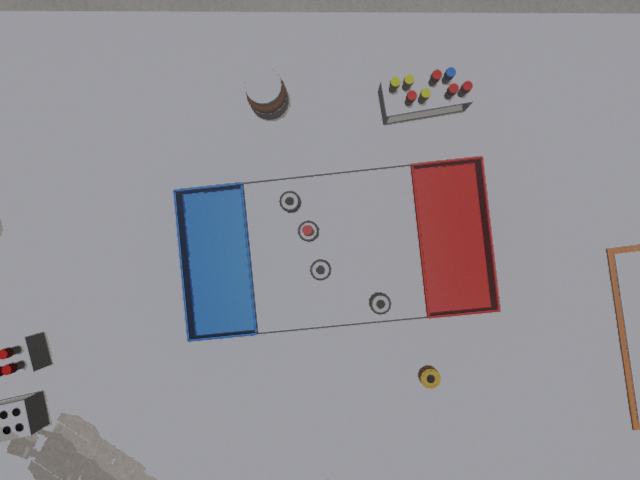

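View pics/side0.png

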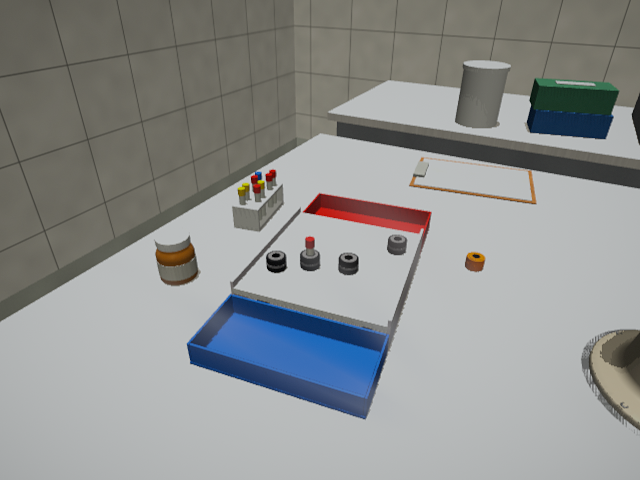

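The top view shows the blue tray on the left at (215,260), which is world +y, and the red tray at (455,238). The candidates are:
- Empty black carriers at (290,201), (320,270) and (380,303).
- The loaded, red-capped carrier at (308,231), to be left alone.
- The orange look-alike on the bench at (430,378), to be left alone.

The jar is at (265,90) and the rack at (427,95). The side view agrees with this.

```bash
cat > h.py <<'E'
import numpy as np,pickle,cv2
def ray(c,u,v,z):
    K=c["camera_matrix"];T=c["world_from_camera"]
    d=np.array([(u-K[0,2])/K[0,0],-(v-K[1,2])/K[1,1],-1.]);d=T[:3,:3]@d;o=T[:3,3]
    return o+d*(z-o[2])/d[2]
def pt(c,u,v):
    K=c["camera_matrix"];T=c["world_from_camera"];Z=float(c["z_map"][v,u])
    return T[:3,:3]@(np.array([(u-K[0,2])/K[0,0],-(v-K[1,2])/K[1,1],-1.])*Z)+T[:3,3]
E
python3 - <<'E'
from h import *
c=pickle.load(open("top0.pkl","rb"))
for n,u,v,z in [("A",290,201,74),("L",308,231,105),("B",320,270,74),("C",380,303,74),("deckTL",244,183,62),("TR",411,166,62),("BL",257,333,62),("BR",427,317,62),("jar",263,85,85),("rack",427,85,90),("blTL",175,190,40),("blBL",189,340,40)]:
    print(n,np.round(ray(c,u,v,z),1),np.round(pt(c,u,v),1))
f=c["frame"][150:345,165:505];cv2.imwrite("pics/crop.png",cv2.resize(f[:,:,::-1],None,fx=2.3,fy=2.3,interpolation=cv2.INTER_CUBIC))
E
```

```text
A [599.9  73.1  74. ] [599.9  73.1  74.3]
L [550.9  41.2 105. ] [550.9  41.3 103.6]
B [489.9  21.9  74. ] [489.9  21.9  74.2]
C [439.9 -75.1  74. ] [439.8 -75.2  73.4]
deckTL [629.3 151.2  62. ] [630.8 153.2  51.2]
TR [ 662.4 -121.8   62. ] [ 666.7 -125.7   37.8]
BL [383.7 122.6  62. ] [379.3 126.4  37.5]
BR [ 418.4 -152.2   62. ] [ 418.2 -152.4   61. ]
jar [784.8 120.6  85. ] [785.6 121.   82.8]
rack [ 785.8 -139.7   90. ] [ 800.2 -147.5   49.4]
blTL [618.  273.7  40. ] [618.1 274.   39. ]
blBL [364.2 241.3  40. ] [363.8 241.9  37.9]
```

View pics/crop.png

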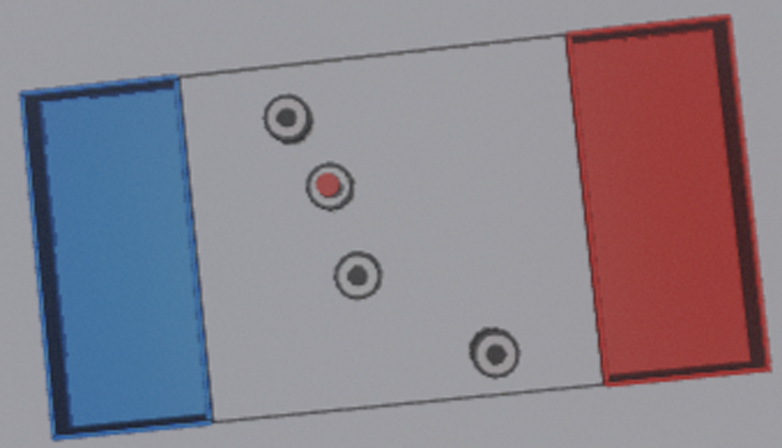

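The close crop confirms it: three empty sockets at (287,118), (358,275) and (494,353), and the red cap at (330,186). First I go behind the nearest carrier, C, staying high and turning so that tool x points along the deck toward the blue tray.

Call:
drive_tool --pt "0 0 65.3 -45.8 -50.1 0 1.2" --pt "0 0 65.3 -45.8 -50.1 0 1.2" --pt "0 0 65.3 -45.8 -50.1 0 1.2" --pt "0 0 65.3 -45.8 -50.1 0 1.2" --pt "0 0 65.3 -45.8 -50.1 0 1.2" --pt "0 0 65.3 -45.8 -50.1 0 1.2" --pt "0 0 65.3 -45.8 -50.1 0 1.2" --pt "0 0 65.3 -45.8 -50.1 0 1.2" --pt "0 0 65.3 -45.8 -50.1 0 1.2" --pt "0 0 65.3 -45.8 -50.1 0 1.2" --pt "0 0 65.3 -45.8 -50.1 0 1.2" --pt "0 0 65.3 -45.8 -50.1 0 1.2"

```text
t: 1.1
tool_pos: [369.0, 44.3, 211.6]
eef_rot: [[-0.123, 0.992, 0.0], [0.992, 0.123, 0.0], [-0.0, 0.0, -1.0]]
contact_force: [0.1, 0.8, 0.2]
gripper_width: 12.3
grasp_force: 0.0
```

Call:
drive_tool --pt "0 0 0 -16.5 5.3 0 1.2" --pt "0 0 0 -16.5 5.3 0 1.2" --pt "0 0 0 -16.5 5.3 0 1.2" --pt "0 0 0 -16.5 5.3 0 1.2" --pt "0 0 0 -16.5 5.3 0 1.2" --pt "0 0 0 -16.5 5.3 0 1.2" --pt "0 0 0 -16.5 5.3 0 1.2" --pt "0 0 0 -16.5 5.3 0 1.2" --pt "0 0 0 -16.5 5.3 0 1.2"

```text
t: 1.85
tool_pos: [441.3, -109.5, 211.7]
eef_rot: [[-0.125, 0.992, 0.0], [0.992, 0.125, 0.0], [0.0, 0.0, -1.0]]
contact_force: [-0.1, 0.2, 0.4]
gripper_width: 12.1
grasp_force: 0.0
```

Call:
drive_tool --pt "0 0 0 -0.6 0.3 4 1.2" --pt "0 0 0 -0.6 0.3 8 1.2" --pt "0 0 0 -0.6 0.3 12 1.2" --pt "0 0 0 -0.6 0.3 14 1.2" --pt "0 0 0 -0.6 0.3 15.2 1.2" --pt "0 0 0 -0.6 0.3 15.2 1.2" --pt "0 0 0 -0.6 0.3 15.2 1.2"

```text
t: 2.43
tool_pos: [445.4, -115.7, 59.9]
eef_rot: [[-0.124, 0.992, -0.0], [0.992, 0.124, 0.0], [0.0, -0.0, -1.0]]
contact_force: [-0.0, -0.1, -0.1]
gripper_width: 12.1
grasp_force: 0.0
```

Run:
```python
from h import *
from bench import imaging
c=imaging.capture("top");w=imaging.capture("side")
im=np.hstack([cv2.resize(c["frame"][140:350,160:510],(400,240)),cv2.resize(w["frame"][170:410,180:460],(400,343))[:240]])
im=np.zeros((600,640,3),np.uint8);im[:300]=cv2.resize(c["frame"][150:345,165:505],(640,300));im[300:]=cv2.resize(w["frame"][180:320,180:480],(640,300))
cv2.imwrite("pics/b.png",im[:,:,::-1])
```

```text
(no output)
```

View pics/b.png

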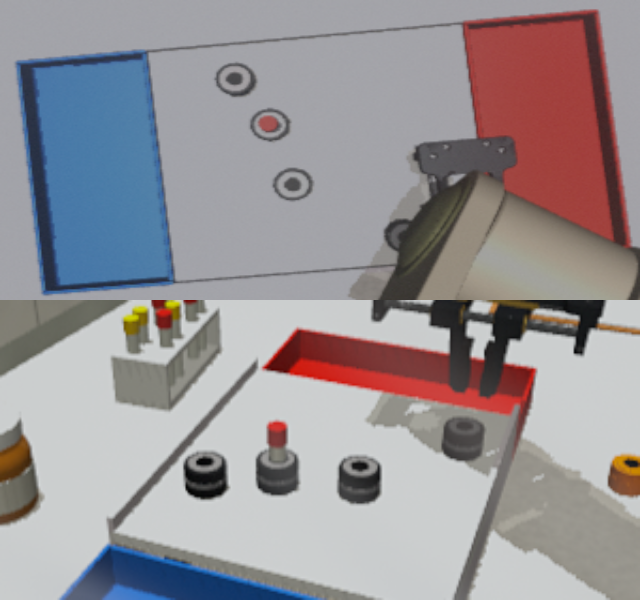

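The lower half shows the fingers at (475,370), lined up behind carrier C at (463,438). I push it along the deck.

Call:
drive_tool --pt "0 0 0 0.8 0 0 1.2" --pt "0 0 0 1.6 0 0 1.2" --pt "0 0 0 2.5 0 0 1.2" --pt "0 0 0 3.5 0 0 1.2" --pt "0 0 0 4.6 0 0 1.2" --pt "0 0 0 5.7 0 0 1.2" --pt "0 0 0 6.8 0 0 1.2" --pt "0 0 0 7.9 0 0 1.2" --pt "0 0 0 9 0 0 1.2" --pt "0 0 0 10.1 0 0 1.2" --pt "0 0 0 11.2 0 0 1.2" --pt "0 0 0 12.3 0 0 1.2"

```text
t: 3.53
tool_pos: [430.1, 6.8, 59.5]
eef_rot: [[-0.123, 0.992, -0.0], [0.992, 0.123, 0.0], [0.0, -0.0, -1.0]]
contact_force: [0.5, -0.1, 0.4]
gripper_width: 11.7
grasp_force: 0.0
```

Call:
drive_tool --pt "0 0 0 1.1 0 0 1.2" --pt "0 0 0 2.2 0 0 1.2" --pt "0 0 0 3.3 0 0 1.2" --pt "0 0 0 4.4 0 0 1.2" --pt "0 0 0 5.5 0 0 1.2" --pt "0 0 0 6.6 0 0 1.2" --pt "0 0 0 7.7 0 0 1.2" --pt "0 0 0 8.8 0 0 1.2" --pt "0 0 0 10 0 0 1.2" --pt "0 0 0 11.5 0 0 1.2" --pt "0 0 0 13 0 0 1.2" --pt "0 0 0 14 0 0 1.2"

```text
t: 4.53
tool_pos: [412.6, 146.1, 59.5]
eef_rot: [[-0.124, 0.992, -0.0], [0.992, 0.124, 0.0], [0.0, -0.0, -1.0]]
contact_force: [-0.4, 0.3, 0.4]
gripper_width: 12.0
grasp_force: 0.0
```

Run:
```python
from h import *
from bench import imaging
c=imaging.capture("top");w=imaging.capture("side")
im=np.zeros((600,640,3),np.uint8);im[:300]=cv2.resize(c["frame"][150:345,165:505],(640,300));im[300:]=cv2.resize(w["frame"][180:410,180:480],(640,300))
cv2.imwrite("pics/c.png",im[:,:,::-1])
```

```text
(no output)
```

View pics/c.png

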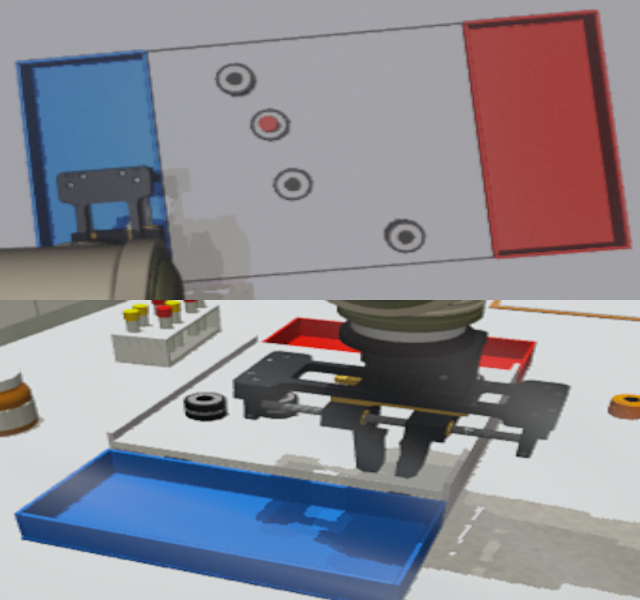

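Carrier C hasn't moved: it is still at (404,236), so the fingers missed it. I'll check where the fingers really are using the side camera's depth.

Run:
```python
from h import *
from bench import imaging,monitor
s=monitor.sense();print(s['t'],s['tool_pos'],s['gripper_width'],s['q'])
w=imaging.capture("side");t=imaging.capture("top")
print("ray tip",ray(w,353,311,60),ray(w,373,313,60))
for v in range(290,318,3): print(v,np.round(pt(w,353,v)),np.round(pt(w,373,v)))
def proj(c,p):
    K=c["camera_matrix"];T=np.linalg.inv(c["world_from_camera"]);q=T[:3,:3]@p+T[:3,3];return K[0,0]*q[0]/-q[2]+K[0,2],-K[1,1]*q[1]/-q[2]+K[1,2]
print("tcp in side",proj(w,s['tool_pos']),"C in side",proj(w,np.array([440,-75,74])),"B",proj(w,np.array([490,22,74])))
c0=pickle.load(open("side0.pkl","rb"))
print("side0 C",ray(c0,397,239,74),ray(c0,348,258,74),ray(c0,276,256,74))
z=w["z_map"];f=w["frame"]
cv2.imwrite("pics/d.png",cv2.resize(f[230:350,300:460,::-1],None,fx=5,fy=5,interpolation=cv2.INTER_CUBIC))
```

```text
4.6333 [412.66559366 145.83970838  59.49156307] 11.680160353820296 [ 7.07409833e-02  3.24318621e-01  1.93524194e+00  3.25863730e-05
  8.82084623e-01 -5.46552626e-02]
ray tip [432.74141941 128.170006    60.        ] [405.51466696 118.41468568  60.        ]
290 [424. 156. 121.] [396. 155. 130.]
293 [423. 156. 116.] [396. 156. 126.]
296 [423. 156. 111.] [396. 154. 120.]
299 [423. 156. 106.] [395. 154. 115.]
302 [422. 157. 102.] [395. 153. 110.]
305 [422. 156.  96.] [395. 154. 105.]
308 [422. 156.  91.] [394. 154. 101.]
311 [438. 114.  47.] [394. 154.  95.]
314 [435. 121.  48.] [394. 154.  90.]
317 [432. 129.  50.] [406. 116.  50.]
tcp in side (np.float64(360.90533916454405), np.float64(323.0231274360974)) C in side (np.float64(396.1587746037033), np.float64(238.04527457460838)) B (np.float64(348.0607067584872), np.float64(256.9932800435311))
side0 C [437.57374685 -72.57651046  74.        ] [488.82521326  24.8021882   74.        ] [596.97842002  76.92859604  74.        ]
```

View pics/d.png

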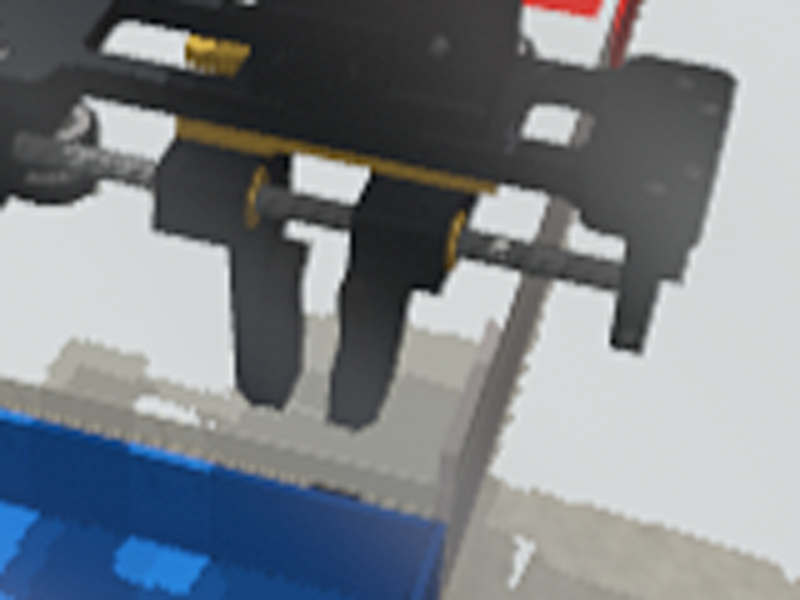

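The crop shows the left and right fingertips at about (265,405) and (350,430). Depth puts them at z ≈ 88, about 28 mm above the reported TCP, so they passed over C. Before going lower I'll check the clearance of the gripper body.

Run:
```python
from h import *
from bench import imaging,arm
print(arm.hold_point_z,[a for a in dir(arm) if a[0]!='_'])
w=imaging.capture("side");K=w["camera_matrix"];T=w["world_from_camera"]
v,u=np.mgrid[0:480,0:640];Z=w["z_map"]
P=np.stack([(u-K[0,2])/K[0,0]*Z,-(v-K[1,2])/K[1,1]*Z,-Z],-1)@T[:3,:3].T+T[:3,3]
m=(Z>0)&(P[...,2]>66)&(abs(P[...,0]-412)<130)&(abs(P[...,1]-146)<50)
Q=P[m];n=np.array([.992,.123,0]);tn=Q@n-412.6*.992-145.8*.123
for a in range(-120,120,8):
    k=(tn>=a)&(tn<a+8)
    if k.sum()>3:
        print(a,k.sum(),"zmin",np.round(np.sort(Q[k,2])[[0,2]],1),"y",Q[k][np.argmin(Q[k,2])].round())
```

```text
18.700000000000003 ['Unreachable', 'hold_point_z', 'job_done']
-120 1193 zmin [369.2 370.3] y [298. 148. 369.]
-112 983 zmin [367.6 369.4] y [301. 151. 368.]
-104 732 zmin [361.8 366.2] y [309. 196. 362.]
-96 758 zmin [173.8 175.1] y [320. 167. 174.]
-88 825 zmin [151.3 152.3] y [326. 167. 151.]
-80 690 zmin [151.7 153.4] y [330. 168. 152.]
-72 534 zmin [161.  161.9] y [344. 160. 161.]
-64 312 zmin [161.7 162.2] y [349. 162. 162.]
-56 256 zmin [161.  161.7] y [355. 162. 161.]
-48 465 zmin [162.4 163.1] y [366. 166. 162.]
-40 908 zmin [153.9 154.1] y [373. 166. 154.]
-32 823 zmin [134.1 155.1] y [388. 149. 134.]
-24 903 zmin [89. 90.] y [395. 153.  89.]
-16 745 zmin [85.5 86.7] y [400. 151.  86.]
-8 549 zmin [86.7 89.4] y [404. 153.  87.]
0 618 zmin [85.9 87.1] y [420. 136.  86.]
8 824 zmin [85.8 87.3] y [422. 155.  86.]
16 497 zmin [88.4 90.3] y [428. 156.  88.]
24 358 zmin [154.6 155.7] y [438. 181. 155.]
32 276 zmin [155.1 156.4] y [443. 182. 155.]
40 176 zmin [161.8 163.1] y [452. 175. 162.]
48 150 zmin [161.1 162.6] y [464. 176. 161.]
56 200 zmin [161.6 162.8] y [471. 178. 162.]
64 254 zmin [161.2 162.7] y [477. 177. 161.]
72 395 zmin [150.5 151.2] y [487. 186. 150.]
80 285 zmin [152.5 152.8] y [493. 188. 152.]
88 119 zmin [174.4 175.7] y [499. 189. 174.]
```

All of the gripper sits about 26.5 mm higher than reported, with the body bottom at z ≈ 150 and the tips at ≈ 86. The lateral position agrees. I go back over C and measure the tip height before the lower descent.

Call:
drive_tool --pt "0 0 0 -4 0 -1.5 1.2" --pt "0 0 0 -8 0 -1.5 1.2" --pt "0 0 0 -12 0 -1.5 1.2" --pt "0 0 0 -16 0 -1.5 1.2" --pt "0 0 0 -20 0 -1.5 1.2" --pt "0 0 0 -24 0 -1.5 1.2" --pt "0 0 0 -26.6 0 -1.5 1.2" --pt "0 0 0 -26.6 0 -1.0 1.2" --pt "0 0 0 -26.6 0 0 1.2" --pt "0 0 0 -26.6 0 1.5 1.2" --pt "0 0 0 -26.6 0 1.5 1.2"

```text
t: 5.7
tool_pos: [444.2, -118.9, 42.5]
eef_rot: [[-0.122, 0.993, -0.004], [0.993, 0.122, 0.002], [0.002, -0.003, -1.0]]
contact_force: [-1.1, 1.0, -0.1]
gripper_width: 11.9
grasp_force: 0.0
```

```bash
cat >> h.py <<'E'
def tips():
    from bench import imaging,monitor
    s=monitor.sense();p=np.array(s['tool_pos']);w=imaging.capture("side");K=w["camera_matrix"];T=w["world_from_camera"]
    v,u=np.mgrid[0:480,0:640];Z=w["z_map"]
    P=np.stack([(u-K[0,2])/K[0,0]*Z,-(v-K[1,2])/K[1,1]*Z,-Z],-1)@T[:3,:3].T+T[:3,3]
    D=P-p;n=D@np.array([.992,.123,0]);d=D@np.array([-.123,.992,0])
    m=(Z>0)&(abs(n)<32)&(abs(d)<16)&(P[...,2]>53)&(P[...,2]<140)
    print("t",s['t'],"tcp",p.round(1),"deck n,d",(p@[.992,.123,0]).round(1),(p@[-.123,.992,0]).round(1))
    print("tip z",np.sort(P[m][:,2])[:8].round(1),"n",np.percentile(n[m],[1,99]).round(1),"d",np.percentile(d[m],[1,99]).round(1))
E
python3 -c "from h import *;tips()"
```

```text
t 5.7 tcp [ 444.2 -118.9   42.5] deck n,d 426.0 -172.6
tip z [61.8 62.1 62.5 68.6 68.6 68.9 69.3 69.5] n [-24.   22.5] d [-9.8 12.9]
```

The tips are at z ≈ 68.5, so the offset is the same. I go down 9 mm more and push.

Call:
drive_tool --pt "0 0 0 0 0.1 0.9 1.2" --pt "0 0 0 0.4 0.1 0.9 1.2" --pt "0 0 0 1.1 0.1 0.9 1.2" --pt "0 0 0 1.8 0.1 0.9 1.2" --pt "0 0 0 2.6 0.1 0.9 1.2" --pt "0 0 0 3.5 0.1 0.9 1.2" --pt "0 0 0 4.5 0.1 0.9 1.2" --pt "0 0 0 5.5 0.1 0.9 1.2" --pt "0 0 0 6.5 0.1 0.9 1.2" --pt "0 0 0 7.5 0.1 0.9 1.2" --pt "0 0 0 8.5 0.1 0.9 1.2" --pt "0 0 0 9.5 0.1 0.9 1.2"

```text
t: 6.75
tool_pos: [434.9, -23.9, 35.6]
eef_rot: [[-0.123, 0.992, 0.0], [0.992, 0.123, -0.0], [-0.0, 0.0, -1.0]]
contact_force: [-0.3, 0.1, 0.6]
gripper_width: 12.3
grasp_force: 0.2
```

```bash
cat >> h.py <<'E'
def dark(z=74):
    from bench import imaging
    c=imaging.capture("side");K=c["camera_matrix"];T=c["world_from_camera"]
    v,u=np.mgrid[0:480,0:640];Z=c["z_map"]
    P=np.stack([(u-K[0,2])/K[0,0]*Z,-(v-K[1,2])/K[1,1]*Z,-Z],-1)@T[:3,:3].T+T[:3,3]
    n=P@np.array([.992,.123,0]);d=P@np.array([-.123,.992,0])
    m=((Z>0)&(abs(P[...,2]-z)<2.5)&(n>400)&(n<640)&(d>-200)&(d<110)).astype(np.uint8)
    k,l,s,_=cv2.connectedComponentsWithStats(m)
    for i in range(1,k):
        if s[i,4]>25:print("top patch n,d",n[l==i].mean().round(1),d[l==i].mean().round(1),s[i,4])
E
python3 -c "
from h import *;tips();dark()"
```

```text
t 6.75 tcp [434.9 -23.9  35.6] deck n,d 428.5 -77.2
tip z [64.8 65.4 66.3 66.4 66.7 67.  67.1 67.4] n [-23.6  22.2] d [-8.9 14.7]
top patch n,d 550.9 -21.7 143
top patch n,d 602.9 1.6 189
top patch n,d 487.6 -37.2 190
top patch n,d 426.9 -51.5 245
```

Carrier C is moving with the fingers and sits at d ≈ −51. I push on over the edge.

Call:
drive_tool --pt "0 0 0 1 0 0 1.2" --pt "0 0 0 2.1 0 0 1.2" --pt "0 0 0 3.3 0 0 1.2" --pt "0 0 0 4.5 0 0 1.2" --pt "0 0 0 5.7 0 0 1.2" --pt "0 0 0 6.9 0 0 1.2" --pt "0 0 0 8.1 0 0 1.2" --pt "0 0 0 9.3 0 0 1.2" --pt "0 0 0 10.5 0 0 1.2" --pt "0 0 0 11.7 0 0 1.2" --pt "0 0 0 12.9 0 0 1.2" --pt "0 0 0 14.1 0 0 1.2"

```text
t: 7.85
tool_pos: [417.4, 116.1, 35.5]
eef_rot: [[-0.123, 0.992, -0.0], [0.992, 0.123, 0.0], [0.0, -0.0, -1.0]]
contact_force: [0.1, 0.8, -0.0]
gripper_width: 11.9
grasp_force: 0.0
```

Call:
drive_tool --pt "0 0 0 1.2 0 0 1.2" --pt "0 0 0 2.4 0 0 1.2" --pt "0 0 0 3 0 0 1.2" --pt "0 0 0 3 0 0 1.2" --pt "0 0 0 3 0 0 1.2" --pt "0 0 0 3 0 0 1.2"

```text
t: 8.35
tool_pos: [414.0, 144.5, 35.5]
eef_rot: [[-0.123, 0.992, -0.0], [0.992, 0.123, -0.0], [-0.0, -0.0, -1.0]]
contact_force: [0.1, -0.2, -0.4]
gripper_width: 11.8
grasp_force: 0.0
```

Run:
```python
from h import *
from bench import imaging
tips();dark()
c=imaging.capture("top");w=imaging.capture("side")
im=np.zeros((600,640,3),np.uint8);im[:300]=cv2.resize(c["frame"][150:345,165:505],(640,300));im[300:]=cv2.resize(w["frame"][180:410,180:480],(640,300))
cv2.imwrite("pics/e.png",im[:,:,::-1])
```

```text
t 8.35 tcp [414.  144.5  35.5] deck n,d 428.5 92.4
tip z [60.8 61.3 61.9 62.2 62.6 62.8 62.8 63. ] n [-23.2  20.9] d [-8.5 12.1]
top patch n,d 602.8 1.5 189
top patch n,d 438.8 99.6 36
top patch n,d 415.1 101.9 34
```

View pics/e.png

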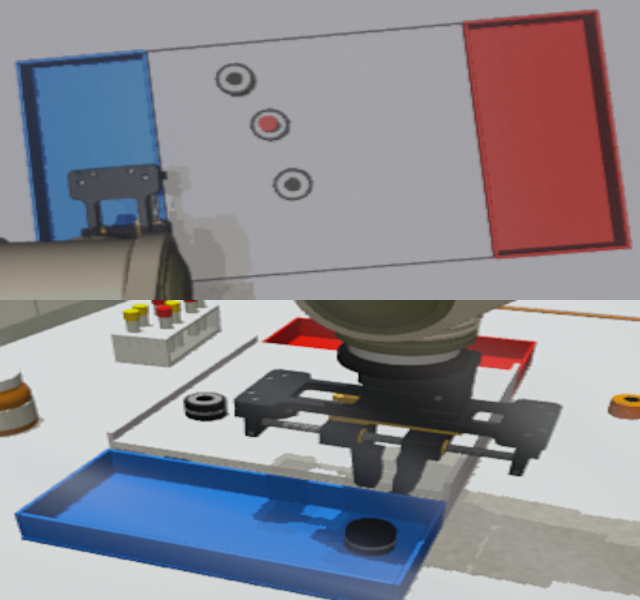

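Carrier C lies in the blue tray at (370,535) in the lower panel. Next is B, at n = 488.5, d = −38.

Call:
drive_tool --pt "0 0 0 0 0 -3.5 1.2" --pt "0 0 0 -2 1 -6 1.2" --pt "0 0 0 -5.5 2.5 -6 1.2" --pt "0 0 0 -9 4 -6 1.2" --pt "0 0 0 -12.5 5 -6 1.2" --pt "0 0 0 -15.5 6 -6 1.2" --pt "0 0 0 -17.4 6 -5.5 1.2" --pt "0 0 0 -17.4 6 -4 1.2" --pt "0 0 0 -17.4 6 -2 1.2" --pt "0 0 0 -17.4 6 -0.4 1.2" --pt "0 0 0 -17.4 6 0 1.2" --pt "0 0 0 -17.4 6 0 1.2"

```text
t: 9.55
tool_pos: [494.4, -20.6, 34.8]
eef_rot: [[-0.123, 0.992, -0.002], [0.992, 0.123, 0.001], [0.001, -0.002, -1.0]]
contact_force: [-0.3, 1.0, 0.1]
gripper_width: 12.2
grasp_force: 0.0
```

```bash
python3 -c "
from h import *;tips();dark()"
```

```text
t 9.55 tcp [494.4 -20.6  34.8] deck n,d 487.9 -81.2
tip z [60.3 61.2 61.4 61.8 61.8 62.3 62.7 62.9] n [-23.9  21.3] d [-10.1  12.5]
top patch n,d 550.6 -21.7 141
top patch n,d 602.8 1.5 189
top patch n,d 487.7 -37.1 190
```

The fingers are aligned, with tips at z ≈ 61. I push B to d = +92, a distance of 173 mm.

Call:
drive_tool --pt "0 0 0 0.8 0 0 1.2" --pt "0 0 0 1.5 0 0 1.2" --pt "0 0 0 2.3 0 0 1.2" --pt "0 0 0 3.2 0 0 1.2" --pt "0 0 0 4.2 0 0 1.2" --pt "0 0 0 5.3 0 0 1.2" --pt "0 0 0 6.4 0 0 1.2" --pt "0 0 0 7.5 0 0 1.2" --pt "0 0 0 8.6 0 0 1.2" --pt "0 0 0 9.7 0 0 1.2" --pt "0 0 0 10.8 0 0 1.2" --pt "0 0 0 12 0 0 1.2"

```text
t: 10.65
tool_pos: [480.0, 99.6, 35.5]
eef_rot: [[-0.123, 0.992, -0.0], [0.992, 0.123, -0.0], [0.0, -0.0, -1.0]]
contact_force: [-0.0, -0.4, 0.9]
gripper_width: 12.1
grasp_force: 0.2
```

Call:
drive_tool --pt "0 0 0 1.2 0 0 1.2" --pt "0 0 0 2.4 0 0 1.2" --pt "0 0 0 3.6 0 0 1.2" --pt "0 0 0 4.8 0 0 1.2" --pt "0 0 0 5.4 0 0 1.2" --pt "0 0 0 5.4 0 0 1.2" --pt "0 0 0 5.4 0 0 1.2"

```text
t: 11.23
tool_pos: [473.5, 152.3, 35.5]
eef_rot: [[-0.124, 0.992, -0.0], [0.992, 0.124, -0.0], [-0.0, -0.0, -1.0]]
contact_force: [-0.1, -0.3, -0.6]
gripper_width: 11.4
grasp_force: 0.0
```

```bash
python3 -c "
from h import *;tips();dark()"
```

```text
t 11.2333 tcp [473.5 152.3  35.5] deck n,d 488.5 92.8
tip z [61.4 61.5 61.8 61.8 61.9 62.2 62.4 62.9] n [-23.5  20.9] d [-9.2 12.8]
top patch n,d 595.0 7.5 57
top patch n,d 498.5 98.8 39
top patch n,d 473.0 99.6 33
```

Next is A, at n ≈ 604, d ≈ −1. I descend well behind the loaded carrier's d and offset slightly away from it.

Call:
drive_tool --pt "0 0 0 0 0 -4 1.2" --pt "0 0 0 0 0 -7.5 1.2" --pt "0 0 0 -3 2 -7.5 1.2" --pt "0 0 0 -6 4.5 -7.5 1.2" --pt "0 0 0 -9 7 -7.5 1.2" --pt "0 0 0 -12 9.5 -7.5 1.2" --pt "0 0 0 -15 11.7 -7.5 1.2" --pt "0 0 0 -16 11.7 -7.5 1.2" --pt "0 0 0 -16 11.7 -7 1.2" --pt "0 0 0 -16 11.7 -5 1.2" --pt "0 0 0 -16 11.7 -3 1.2" --pt "0 0 0 -16 11.7 -3 1.2"

```text
t: 12.33
tool_pos: [606.5, 8.9, 61.7]
eef_rot: [[-0.123, 0.992, -0.007], [0.992, 0.123, 0.001], [0.002, -0.007, -1.0]]
contact_force: [0.2, -0.3, -0.7]
gripper_width: 11.8
grasp_force: 0.0
```

```bash
python3 -c "
from h import *;tips();dark()"
```

```text
t 12.3333 tcp [606.5   8.9  61.7] deck n,d 602.7 -65.8
tip z [88.2 88.5 89.  89.1 89.2 89.3 89.4 89.7] n [-23.8  21.1] d [-9.1 12.4]
top patch n,d 550.6 -21.2 146
top patch n,d 602.6 1.4 189
```

Call:
drive_tool --pt "0 0 0 0 0 1.5 1.2" --pt "0 0 0 0 0 3 1.2" --pt "0 0 0 0 0 3 1.2" --pt "0 0 0 0 0 3 1.2"

```text
t: 12.77
tool_pos: [609.5, 8.0, 36.5]
eef_rot: [[-0.123, 0.992, 0.001], [0.992, 0.123, -0.0], [-0.0, 0.0, -1.0]]
contact_force: [-0.0, 0.4, 0.1]
gripper_width: 12.0
grasp_force: 0.0
```

```bash
python3 -c "
from h import *;tips();dark()"
```

```text
t 12.7667 tcp [609.5   8.   36.5] deck n,d 605.6 -67.0
tip z [62.  62.3 62.4 62.6 62.8 62.9 63.1 63.2] n [-24.3  21.5] d [-10.3  12.7]
top patch n,d 615.1 -61.8 27
top patch n,d 550.8 -21.3 144
top patch n,d 602.8 1.4 189
```

The fingers have about 13 mm of clearance to the loaded carrier. I push A.

Call:
drive_tool --pt "0 0 0 1 0 0 1.2" --pt "0 0 0 2 0 0 1.2" --pt "0 0 0 3 0 0 1.2" --pt "0 0 0 3.8 0 0 1.2" --pt "0 0 0 4.6 0 0 1.2" --pt "0 0 0 5.4 0 0 1.2" --pt "0 0 0 6.3 0 0 1.2" --pt "0 0 0 7.3 0 0 1.2" --pt "0 0 0 8.4 0 0 1.2" --pt "0 0 0 9.5 0 0 1.2" --pt "0 0 0 10.6 0 0 1.2" --pt "0 0 0 11.7 0 0 1.2"

```text
t: 13.87
tool_pos: [594.8, 125.0, 35.5]
eef_rot: [[-0.123, 0.992, -0.0], [0.992, 0.123, 0.0], [0.0, -0.0, -1.0]]
contact_force: [0.8, -0.5, -0.4]
gripper_width: 12.0
grasp_force: 0.3
```

Call:
drive_tool --pt "0 0 0 1.2 0 0 1.2" --pt "0 0 0 2.4 0 0 1.2" --pt "0 0 0 3.6 0 0 1.2" --pt "0 0 0 4.3 0 0 1.2" --pt "0 0 0 4.3 0 0 1.2" --pt "0 0 0 4.3 0 0 1.2" --pt "0 0 0 4.3 0 -4 1.2" --pt "0 0 0 2 -4 -8 1.2" --pt "0 0 0 0 -8 -10 1.2" --pt "0 0 0 -4 -11 -10 1.2" --pt "0 0 0 -8 -14 -10 1.2" --pt "0 0 0 -12 -17 -10 1.2"

```text
t: 14.87
tool_pos: [464.0, 22.5, 135.0]
eef_rot: [[-0.123, 0.992, 0.002], [0.992, 0.123, -0.001], [-0.001, 0.002, -1.0]]
contact_force: [0.9, -0.5, 0.1]
gripper_width: 12.1
grasp_force: 0.0
```

Call:
drive_tool --pt "0 0 0 -4 -4 0 1.2" --pt "0 0 0 -8 -4 0 1.2" --pt "0 0 0 -12 -4 0 1.2" --pt "0 0 0 -12 -4 0 1.2" --pt "0 0 0 -12 -4 0 1.2" --pt "0 0 0 -12 -4 0 1.2"

```text
t: 15.37
tool_pos: [440.1, -100.1, 134.1]
eef_rot: [[-0.121, 0.993, -0.0], [0.993, 0.121, 0.0], [0.0, -0.0, -1.0]]
contact_force: [0.5, 0.8, -0.4]
gripper_width: 11.7
grasp_force: 0.0
```

Run:
```python
from h import *
from bench import imaging
dark()
c=imaging.capture("top");w=imaging.capture("side")
im=np.zeros((600,640,3),np.uint8);im[:300]=cv2.resize(c["frame"][60:345,165:505],(640,300));im[300:]=cv2.resize(w["frame"][180:410,150:480],(640,300))
cv2.imwrite("pics/f.png",im[:,:,::-1])
# tray contents
K=c["camera_matrix"];T=c["world_from_camera"];Z=c["z_map"];v,u=np.mgrid[0:480,0:640]
P=np.stack([(u-K[0,2])/K[0,0]*Z,-(v-K[1,2])/K[1,1]*Z,-Z],-1)@T[:3,:3].T+T[:3,3]
n=P@np.array([.992,.123,0]);d=P@np.array([-.123,.992,0])
m=((Z>0)&(c["frame"].max(-1)<70)&(P[...,2]>14)&(P[...,2]<70)&(n>398)&(n<640)&(d>86)&(d<190)).astype(np.uint8)
k,l,s,_=cv2.connectedComponentsWithStats(m)
for i in range(1,k):
    if s[i,4]>25:print("tray",n[l==i].mean().round(1),d[l==i].mean().round(1),np.median(P[...,2][l==i]).round(1),s[i,4])
```

```text
top patch n,d 550.6 -21.2 146
tray 599.0 117.6 22.0 44
tray 491.4 111.1 26.2 35
tray 425.7 124.1 27.4 160
```

View pics/f.png

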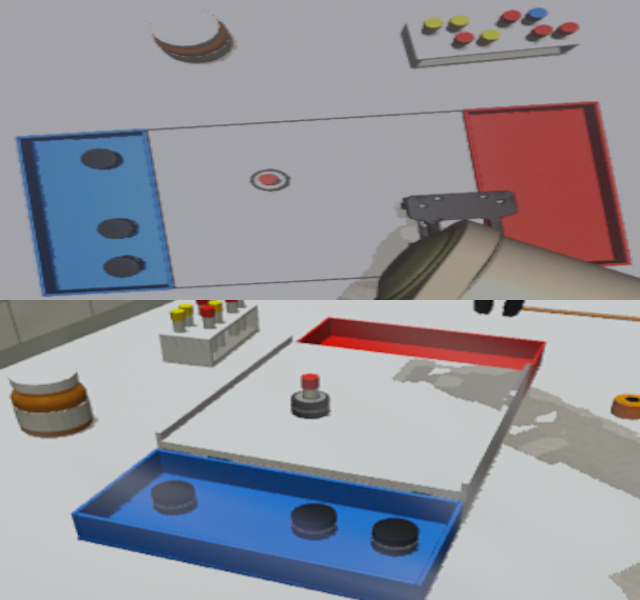

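All three empty carriers lie flat in the blue tray, upside down, at (173,495), (314,518) and (395,533) in the lower panel. The loaded carrier still stands at (310,400), the red tray is empty and the arm is clear.

```bash
python3 -c "
from bench import arm;print(arm.job_done())"
```

```text
the job is handed in; nothing more can be done
None
```

I swept all three empty carriers into the blue tray and handed the job in at about 15 s; the loaded carrier, tube rack, jar and red tray look undisturbed in the final images, and no verdict came back.

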